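# Move a snap-fit service cover to the rebuilt control box

### The job

The grey service cover with two orange side tabs sits snapped on the white control box. Pinch its two tabs together gently to free it, lift it off and fit it into the opening of the black control box, pressing it down carefully until it lies flush and both tabs have sprung out again and caught; then let go. Do not crush the tabs, do not wrench the cover out of the old box or ram it into the new one, and leave the other things on the bench where they are.

Things in the scene. Friction and masses are not known exactly. Their poses are not given: they have to be found in the camera images.
- cover: Grey plastic service cover, about 160 g with its tabs. Origin: centre of the flange's underside (seat plane), z up. Flange 60 mm (cover x) by 92 mm (cover y), 4 mm thick; block in its middle 36 x 22 mm, top 10 mm above the seat plane. Spigot below, 41 mm along x, 24 mm along y, 10 mm deep, foot chamfered 1.5 mm: 1.5 mm to spare on either side of the opening in x. Works either way round (half turn).
- grip (a point): Point midway between the cover's two orange upright tabs, 21 mm above the seat plane, axes as the cover. Fingers pinch the tabs along cover y. Each pad is 17 mm wide (x), stands from 4 mm (flange top) to 31 mm above the seat plane; 52 mm over both outer faces when free, 38 mm when fully pressed. More than 25 N a side crushes them.
- hooks (a point): Point midway between the two outward hooks under the flange, 6 mm below the seat plane, axes as the cover. A leg joins each hook to its tab (both 10 mm wide in x). Hook tops are flat, at this height; tips at cover y = +/-30 mm when free, +/-23 mm when fully pressed; sloped underneath, so they also snap in when pushed down (under 20 N); lowest point 16 mm below the seat plane.
- tab_l (a joint): Inward travel of the +y tab of the cover, m: 0 sprung out, 0.007 fully pressed (hard stop). It must go in by 3 to 4.5 mm for its hook to clear the box. Spring: 2 N to start, 1.2 N per mm more, so 10.4 N at the stop. Still measured while held.
- tab_r (a joint): The same for the -y tab of the cover.
- old_box: White control box on which the cover starts, 136 mm (x) x 124 mm (y), 67 mm tall, fixed to the bench; origin at the centre of its underside, z up, x and y along its sides. Its opening is centred.
- old_mouth (a point): Centre of the white box's opening in its top face, 67 mm above the bench; axes as the box. Pulling or pushing the cover against either box with over 30 N breaks it.
- new_box: Black control box with a bare aluminium top panel, 136 mm (x) x 124 mm (y), 67 mm tall, fixed to the bench; origin at the centre of its underside, z up, x and y along its sides. Opening 44 mm along box x, 54 mm along box y, in a panel 5 mm thick, hollow for 50 mm below. The cover's x goes along the box's x.
- new_mouth (a point): Nominal middle of the black box's opening, on its top face 67 mm above the bench; axes as the box. The panel sits in slotted holes: the true opening is anywhere up to 8 mm either way along box x (exact in y). The readings do not show it: feel for it (off the opening the spigot lands on the panel and the cover stops 10 mm high) or see it. It does not give under hand force (30 N).
- tamper: Bystander: dark steel tamper, 58 mm diameter, 83 mm tall, standing; origin under its centre.
- screwdriver: Bystander: red-handled screwdriver, lying.
- wrench: Bystander: steel wrench, lying.
- jug: Bystander: steel milk jug, 84 mm diameter, 100 mm tall, handle on its +y side; origin under its centre.
- burr: Bystander: dark steel grinder burr ring, 64 mm diameter, 12 mm tall.
- portafilter: Bystander: portafilter, steel head 66 mm diameter, 30 mm tall (origin under it), black handle 165 mm long along its -x.
Mind the look-alikes: they are no part of the job. What is shaped like the cover but yellow is not meant.

How it is judged (in metres and radians):
On the way, in this order (a step that is already met when the one before it is completed fails the run):
1. both tabs are pressed in while the cover is still on the white box (value of joint each of tab_l, tab_r above 0.0035 m and distance between cover and old_mouth below 0.006 m), for 0.1 s.
2. the cover is lifted at least 30 mm clear of the white box (z of cover in the frame of old_mouth above 0.03 m), for 0.1 s.
At the end, for the whole second after the job is handed in: The cover lies in the black box's opening with its flange within 1.8 mm of the panel, level within 0.05 rad and square to the box within 0.12 rad, within 12 mm of the nominal mouth, both tabs sprung out to within 1.8 mm so that the hooks have caught, at rest and released (z of cover in the frame of new_mouth between -0.002 and 0.0018 m and horizontal distance between cover and new_mouth below 0.012 m and angle between cover's own z axis and vertical below 0.05 rad and angle between the x axis of cover and the x axis of new_box, either way round below 0.12 rad and value of joint each of tab_l, tab_r below 0.0018 m and linear speed of cover below 0.02 m/s); the robot touches nothing.
It fails at once if the tabs are crushed: the fingers press on the cover with more than 50 N in all (25 N a side) (contact force between cover and the fingers above 50 N).
It fails at once if the cover is pulled or pushed against the white box with more than 30 N (contact force between cover and old_box above 30 N).
It fails at once if the cover is pushed against the black box with more than 30 N (contact force between cover and new_box above 30 N).
It fails at once if a bystander is moved by more than 30 mm (distance of any of tamper, screwdriver, wrench, jug, burr, portafilter from where it was at the start of the episode above 0.03 m).
It also fails if it takes over 72 s, if anything falls off the work surface, if the arm or the gripper's body presses on something with over 40 N, if the wrist force passes 120 N, or if a joint passes its speed limit or range.

### The arm

A 6-joint arm with a two-finger parallel gripper is mounted at the origin on the work surface. World frame = base frame: x ahead of the robot, y to its left, z up, the work surface at z = 0. Lengths are in mm, angles in rad, forces in N, time in s.
With the tool pointing down it reaches from about 350 to 775 mm from the base axis. Payload 7.3 kg.
Tool frame: the origin (TCP) lies midway between the tips of the shut fingers; the grasp point (between the pads) lies bot.grasp_offset behind it (bot.grasp_offset is the distance from the TCP to the grasp point, in mm); z points along the fingers, y is the direction in which the jaws open and shut (so a half turn about z gives the same grasp; the last joint's range is limited). The gripper opens to 92 mm and grips with 3 to 60 N. Pads are 19 mm wide; open, the fingers measure 130 mm over their backs; the gripper's body (75 mm by 190 mm) begins 47 mm behind the grasp point.
Start: joints at [1.043, 0.342, 1.524, -0, 1.275, -0.146], TCP at [195.598, 487.223, 226.741] pointing down, gripper open.
Joint ranges: [-2.53, 2.53], [-0.77, 2.02], [0.04, 2.7], [-1, 4.14], [0.28, 2.66], [-3.11, 3.11]. Speed limits (rad/s): [2.57, 2.57, 3.14, 3.14, 3.14, 3.14].

### API

Orientations are given as a rotation vector (axis times angle).
In Python, from bench import bot, eyes gives the robot as it stands.
- The arm moves only by the tool drive_tool, never from a script. Its argument "series" is a list of rows, each a list of 6 numbers: the shift along the tool's x, y, z in mm, then the turn, a rotation vector about the tool's x, y, z in rad. A call has 1 to 12 rows; each row is the pose to reach, as a shift and turn from the pose commanded when the call began, along the tool's axes at that moment; what a row does not reach only later rows make up. A row lasts 1/10 s, in which the tool goes at most 50 mm and 8.59 degrees, less where a joint would pass 70% of its speed; a pose out of reach is approached as far as the arm can. A call with a gripper value outside its range is refused whole. "gripper" is the opening, from -1 (shut) to 1 (fully open), so that 0 is half open, set as the call begins (left out, the last holds). The fingers move at their own pace and stop on an object; the grip force is fixed at half the most. Time passes only in rows, so rows that repeat a pose let the fingers close. It gives the time, the measured TCP pose, the force and the opening at its end, in the units of the state.
- bot.sense(): the state, without advancing time (a new reading comes with each control period).
- eyes.grab_frame(name): name is "scene" or "top" or "wrist"; returns the picture (420x560x3 uint8, red, green, blue); there is no depth.
- eyes.calibration(name): a dict with "mtx" (3x3 intrinsics, pixels), "D" ([k1, k2, p1, p2, k3] as OpenCV has them; the pictures are not rectified), "R" (3x3) and "t" (3): a world point X has camera coordinates R X + t. Camera axes: x right, y down, z forward; pixel columns grow to the right and rows downward; lengths in mm; the calibration is good to about 2 mm. A picture is of the moment at which its call begins: read the wrist's pose just before it. calibration takes no time and is no camera call; for the wrist camera it gives the pose at the moment of the call.
- bot.finish_job(): hands the job in, once; it reports no verdict.
The state is a dict: "t": time; "q": joint angles; "qvel": joint speeds; "tau": joint torques, N m; "tool_pos": TCP position; "orientation": TCP orientation; "force": force on the tool from outside, world axes, zero at the start; "torque": the same for the moment, N m; "finger_gap": finger opening in mm.
Only numpy, scipy, OpenCV 4.12 (cv2) and the standard library are available. Lean on these libraries where they do the work, as an engineer would, in place of code of your own. Each camera call takes 0.05 s, during which the arm holds its last target. There are 200 camera calls.

## Working session

There is one attempt and no reset: what is moved stays moved. The work goes in short steps, Python scripts to look and compute and a tool call to move; the robot and the scene stay as the last step left them, time stands still between calls to the robot, and variables do not carry over. Pictures are saved under pics/ and viewed, on a budget of 10 in all, crops included, one or two more only if the job needs it, and the job is handed in when it is done.

Besides the shell and the picture viewer there is one more tool, called after "Call:" by a JSON object that holds its "op" and its "data". drive_tool: Moves the arm, as the interface text tells. Its arguments: {"type":"object","properties":{"series":{"type":"array","items":{"type":"array","items":{"type":"number"}}},"gripper":{"type":"number"}},"required":["series"]}

```bash
mkdir -p pics; ls
python3 - <<'E'
from bench import bot, eyes
import cv2, numpy as np
s=bot.sense(); print(s, bot.grasp_offset)
for n in ("scene","top"):
    im=eyes.grab_frame(n); cv2.imwrite(f"pics/{n}0.png",im[:,:,::-1]); c=eyes.calibration(n); print(n,c)
print(eyes.calibration("wrist"))
E
```

```text
pics
{'t': 0.0, 'q': array([ 1.04296746e+00,  3.42679655e-01,  1.52503523e+00, -7.55890169e-06,
        1.27538960e+00, -1.45987651e-01]), 'qvel': array([ 1.62257771e-05, -2.66304305e-03,  1.68210022e-03,  2.44104041e-03,
       -1.64263336e-03, -9.78391638e-04]), 'tau': array([-3.94507069e-04, -4.31224322e+01, -2.44219369e+01,  7.18078902e-02,
        5.58430958e-02, -1.11253182e-04]), 'tool_pos': array([195.39546562, 486.83814573, 226.06095751]), 'orientation': array([-5.96060490e-01, -3.08402565e+00,  2.24467875e-03]), 'force': array([-0.09574173, -0.5516893 , -0.61240684]), 'torque': array([-0.02629727, -0.00857378,  0.02596292]), 'finger_gap': 91.67108921043221} 18.8
scene {'mtx': array([[490.33405008,   0.        , 271.4289351 ],
       [  0.        , 490.33405008, 215.50038636],
       [  0.        ,   0.        ,   1.        ]]), 'D': array([0.01013034, 0.        , 0.        , 0.        , 0.        ]), 'R': array([[-0.78787462,  0.61575868,  0.00973811],
       [ 0.50513304,  0.65521072, -0.56172904],
       [-0.35227005, -0.43765302, -0.82726396]]), 't': array([ 403.53645609
[... 236 characters left out ...]
 0.        , 0.        , 0.        ]), 'R': array([[-0.02556044, -0.99959303,  0.01266624],
       [-0.99619792,  0.02441394, -0.08362808],
       [ 0.08328482, -0.01475565, -0.99641653]]), 't': array([  41.21166158,  533.94202871, 1206.18847969])}
{'mtx': array([[339.01640483,   0.        , 275.79590457],
       [  0.        , 339.01640483, 199.54194196],
       [  0.        ,   0.        ,   1.        ]]), 'D': array([-0.08478097,  0.        ,  0.        ,  0.        ,  0.        ]), 'R': array([[ 0.37095585,  0.92864812, -0.00210206],
       [ 0.88963715, -0.35472159,  0.28760795],
       [ 0.26634093, -0.10855992, -0.95774592]]), 't': array([-524.52456545,  -36.4948806 ,  390.27483072])}
```

View pics/top0.png

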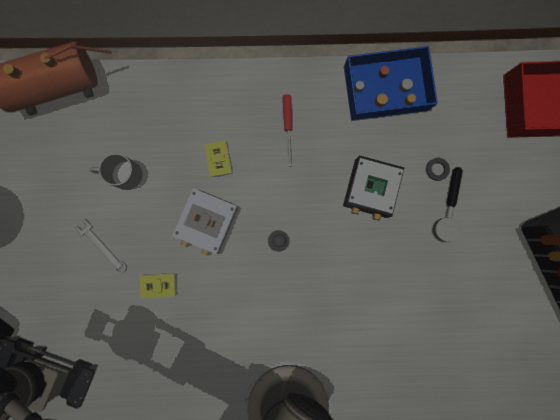

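View pics/scene0.png

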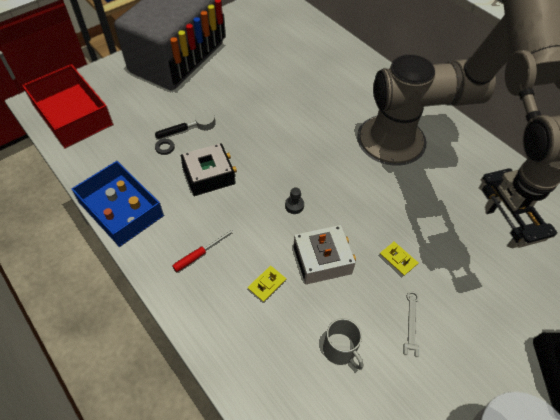

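The white box with the cover is at about (205,220) in the top view and the black box at about (376,187), its opening showing a green board. The tamper stands between them at (278,240).

```bash
cat > h.py <<'E'
import cv2, numpy as np
def ray(c,px,z):
    u=cv2.undistortPoints(np.float64(px).reshape(-1,1,2),c["mtx"],c["D"]).reshape(-1,2)
    d=np.c_[u,np.ones(len(u))]@c["R"]; o=-c["R"].T@c["t"]
    return o+d*((z-o[2])/d[:,2])[:,None]
def rect(P):  # minimal rectangle of planar points: centre, sides, angle
    return cv2.minAreaRect(np.float32(P[:,:2]))
def blob(m,near=None,k=3):
    m=cv2.morphologyEx(m.astype(np.uint8)*255,cv2.MORPH_OPEN,np.ones((k,k)))
    cs=cv2.findContours(m,cv2.RETR_EXTERNAL,cv2.CHAIN_APPROX_NONE)[0]
    return sorted(cs,key=cv2.contourArea)[::-1]
E
python3 - <<'E'
from bench import eyes
from h import *
c=eyes.calibration("top"); im=cv2.imread("pics/top0.png")
hsv=cv2.cvtColor(im,cv2.COLOR_BGR2HSV)
for name,(x0,y0,x1,y1) in dict(white=(168,182,242,258),black=(340,150,410,222)).items():
    r=hsv[y0:y1,x0:x1]
    for t in (150,165,180):
        b=blob((r[...,2]>t)&(r[...,1]<60))[0].reshape(-1,2)+[x0,y0]
        print(name,t,cv2.contourArea(b.astype(np.int32)),rect(ray(c,b,67)))
    o=blob((r[...,1]>110)&(r[...,0]<25)&(r[...,2]>60),k=1)
    for q in o[:5]:
        p=q.reshape(-1,2).mean(0)+[x0,y0]; print(' orange',len(q),p,ray(c,p,67+31)[0])
    g=blob((r[...,1]>60)&(r[...,0]>40)&(r[...,0]<90),k=1)
    if g: 
        b=g[0].reshape(-1,2)+[x0,y0]; print(' green',rect(ray(c,b,17)))
for n,p in dict(tamper=(278,241),burr=(437,169),pf=(445,230),jug=(117,172)).items(): print(n,ray(c,p,30)[0])
a=cv2.resize(im[180:260,165:245],(560,560),interpolation=2); 
cv2.imwrite("pics/cr.png",np.hstack([a[:, :],cv2.resize(im[147:227,335:415],(560,560),interpolation=2)])[:, :] if 0 else cv2.resize(np.hstack([a,cv2.resize(im[147:227,335:415],(560,560),interpolation=2)]),(800,400)))
E
```

```text
Traceback (most recent call last):
IndexError: list index out of range
```

Run:
```python
from bench import eyes
from h import *
c=eyes.calibration("top"); im=cv2.imread("pics/top0.png")
hsv=cv2.cvtColor(im,cv2.COLOR_BGR2HSV)
for name,(x0,y0,x1,y1) in dict(white=(168,182,242,258),black=(340,150,410,222)).items():
    r=hsv[y0:y1,x0:x1]; print(name,np.percentile(r[...,2],[5,25,50,75,95,100]))
    m=np.percentile(r[...,2],95)
    for t in (.8*m,.87*m,.92*m):
        b=blob((r[...,2]>t)&(r[...,1]<60))
        if not b: continue
        b=b[0].reshape(-1,2)+[x0,y0]
        print(name,t,cv2.contourArea(b.astype(np.int32)),rect(ray(c,b,67)))
    o=blob((r[...,1]>100)&(r[...,0]<25)&(r[...,2]>50),k=1)
    for q in o[:5]:
        p=q.reshape(-1,2).mean(0)+[x0,y0]; print(' orange',len(q),p,ray(c,p,67+31)[0])
    g=blob((r[...,1]>60)&(r[...,0]>40)&(r[...,0]<90),k=1)
    if g: 
        b=g[0].reshape(-1,2)+[x0,y0]; print(' green',rect(ray(c,b,17)),rect(ray(c,b,62)))
for n,p in dict(tamper=(278,241),burr=(437,169),pf=(445,230),jug=(117,172)).items(): print(n,ray(c,p,30)[0])
f=lambda a:cv2.resize(a,(400,400),interpolation=2)
cv2.imwrite("pics/cr.png",np.hstack([f(im[180:260,165:245]),f(im[147:227,335:415])]))
```

```text
white [ 75. 104. 107. 120. 125. 126.]
white 100.0 5089.5 ((496.95159912109375, 209.180908203125), (191.0631103515625, 196.94456481933594), 88.88956451416016)
white 108.75 2334.5 ((493.2898864746094, 211.91574096679688), (125.9383773803711, 138.8218536376953), 65.8050308227539)
white 115.0 2221.0 ((493.7158203125, 210.8634033203125), (122.10708618164062, 135.06056213378906), 66.17399597167969)
 orange 13 [183.92307692 243.23076923] [436.06584752 257.0110389   98.        ]
 orange 12 [204.58333333 251.91666667] [412.82404472 205.30080659  98.        ]
 orange 13 [211.15384615 223.30769231] [484.63522204 187.81891663  98.        ]
 orange 11 [194.18181818 216.72727273] [502.4588459  230.55614945  98.        ]
 orange 2 [197.  217.5] [500.31233635 223.45119038  98.        ]
black [ 32. 102. 108. 121. 123. 128.]
black 98.4 3853.5 ((575.5237426757812, -240.1660919189453), (182.64891052246094, 190.69020080566406), 87.85717010498047)
black 107.01 1798.0 ((576.079345703125, -242.63552856445312), (115.029541015625, 118.1889877319336), 73.4189224243164)
black 113.16000000000001 1777.5 ((576.1597900390625, -242.87864685058594), (114.8387680053711, 117.68663787841797), 73.20173645019531)
 orange 20 [376.55 216.  ] [ 492.8044618  -234.01117199   98.        ]
 orange 20 [355.  210.1] [ 509.23266517 -179.6970489    98.        ]
 green ((581.7081909179688, -254.49131774902344), (51.89906692504883, 41.69795608520508), 73.14640808105469) ((576.2451171875, -243.49029541015625), (49.998741149902344, 40.17118453979492), 73.14643096923828)
tamper [435.62067283  17.57949935  30.        ]
burr [ 620.4187448  -420.21963827   30.        ]
pf [ 454.26551236 -432.36819413   30.        ]
jug [632.67521356 446.93521092  30.        ]
```

View pics/cr.png

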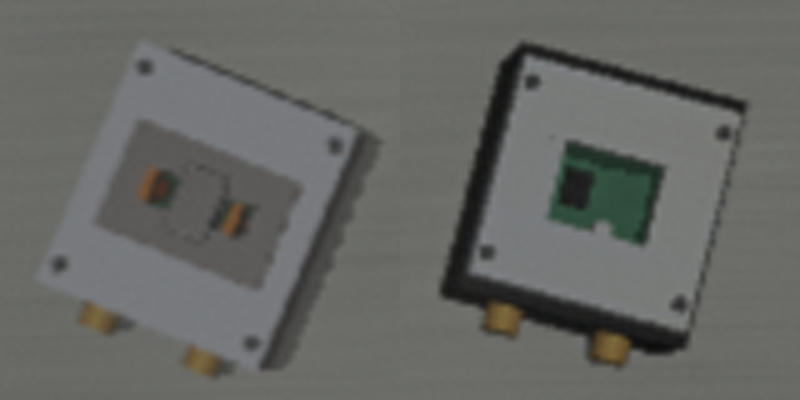

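White box centre is about (493,211), and the tab midpoint agrees at (493.5,209); the tab axis lies at about 67°. The black box's panel is centred near (576,-243) with box y at about 73°. Both footprints fit the given sizes. Next I go over the cover for a closer wrist view.

```bash
cat >> h.py <<'E'
from scipy.spatial.transform import Rotation as Rn
def go(bot,pos,yaw):  # shift & turn in tool axes to reach TCP pos with tool y at yaw (deg), pointing down
    s=bot.sense(); R=Rn.from_rotvec(s["orientation"])
    a=np.radians(yaw); y=np.array([np.cos(a),np.sin(a),0]); z=np.array([0,0,-1.]); T=Rn.from_matrix(np.c_[np.cross(y,z),y,z])
    y0=R.as_matrix()[:,1]
    print("t",round(s["t"],2),"pos",s["tool_pos"].round(1),"yaw",np.degrees(np.arctan2(y0[1],y0[0])).round(2),"F",s["force"].round(1),"gap",round(s["finger_gap"],1),
      "\n shift",R.inv().apply(np.array(pos)-s["tool_pos"]).round(1),"turn",(R.inv()*T).as_rotvec().round(4))
E
python3 - <<'E'
from bench import bot,eyes
from h import *
go(bot,(493.5,210,190),67)
c=eyes.calibration("wrist"); s=bot.sense(); R=Rn.from_rotvec(s["orientation"])
print("cam in tool",R.inv().apply(-c["R"].T@c["t"]-s["tool_pos"]), "axes",(R.inv().as_matrix()@c["R"].T).round(3))
E
```

```text
t 0.1 pos [195.4 486.9 226.1] yaw 68.12 F [-0.8  0.9 -0.5] gap 91.8 
 shift [-379.8 -145.8   36.2] turn [-0.0014 -0.0002  0.0196]
cam in tool [  78.16338226    0.33289652 -157.04912399] axes [[ 0.002 -0.958 -0.288]
 [ 1.     0.002 -0.   ]
 [ 0.001 -0.288  0.958]]
```

Call:
{"op": "drive_tool", "data": {"series": [[-47,-18,4,0,0,0.02],[-95,-36,9,0,0,0.02],[-142,-54,13,0,0,0.02],[-190,-73,18,0,0,0.02],[-237,-91,22,0,0,0.02],[-285,-110,27,0,0,0.02],[-332,-128,31,0,0,0.02],[-365,-140,35,0,0,0.02],[-380,-146,36,0,0,0.02],[-380,-146,36,0,0,0.02],[-380,-146,36,0,0,0.02],[-380,-146,36,0,0,0.02]], "gripper": 1}}

```text
t: 1.3
tool_pos: [492.8, 211.2, 190.8]
orientation: [-0.624, -3.078, -0.0]
force: [-1.0, 0.7, -0.3]
finger_gap: 91.9
```

Run:
```python
from bench import bot,eyes
from h import *
go(bot,(493.5,210,190),67)
c=eyes.calibration("wrist"); im=eyes.grab_frame("wrist")[:,:,::-1]; cv2.imwrite("pics/w1.png",im); np.save("c1.npy",c,allow_pickle=True)
hsv=cv2.cvtColor(np.ascontiguousarray(im),cv2.COLOR_BGR2HSV)
for q in blob((hsv[...,1]>110)&(hsv[...,0]<25)&(hsv[...,2]>50))[:6]:
    p=rect(q.reshape(-1,2)); print(cv2.contourArea(q),p,ray(c,[p[0]],98))
```

```text
t 1.3 pos [492.8 211.2 190.8] yaw 67.07 F [-1.   0.7 -0.3] gap 91.9 
 shift [-1.1 -0.9  0.8] turn [ 0.0001 -0.0005  0.0012]
2490.5 ((410.54931640625, 341.9427185058594), (16.13587188720703, 297.6124572753906), 88.04193115234375) [[662.57502859 273.41020975  98.        ]]
716.5 ((97.21675109863281, 295.85333251953125), (25.775075912475586, 55.35396194458008), 6.519801616668701) [[510.42512118  35.09156162  98.        ]]
695.0 ((454.23004150390625, 295.6099853515625), (56.14427185058594, 25.738685607910156), 81.8698959350586) [[630.88805158 322.19269093  98.        ]]
296.5 ((241.0, 105.5), (15.0, 20.0), 90.0) [[415.59463173 217.07352153  98.        ]]
295.0 ((307.0, 106.5), (15.0, 20.0), 90.0) [[434.57702448 260.33135926  98.        ]]
270.5 ((245.0, 202.0), (30.0, 12.0), 90.0) [[482.60432303 190.0838428   98.        ]]
```

View pics/w1.png

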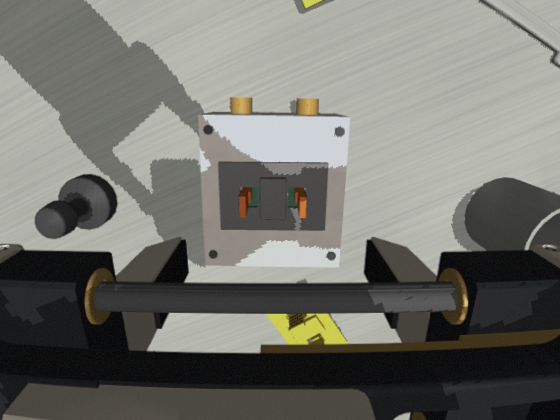

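The wrist view shows the cover's dark flange between (219,162) and (326,230), the tabs near (243,203) and (302,203), and the box top corners at about (199,116), (349,118), (340,266) and (205,266).

Run:
```python
from bench import bot
from h import *
c=np.load("c1.npy",allow_pickle=True).item()
im=cv2.imread("pics/w1.png"); hsv=cv2.cvtColor(im,cv2.COLOR_BGR2HSV)
F=ray(c,[(219,162),(327.5,162),(326,230),(219.5,230)],71); B=ray(c,[(199,116),(349,118),(340,266),(205,266)],67)
for P in (F,B): print(rect(P), P[:,:2].mean(0))
r=(hsv[...,1]>110)&(hsv[...,0]<20)&(hsv[...,2]>50)
T=[]
for x0,x1 in((225,258),(285,320)):
    ys,xs=np.nonzero(r[175:225,x0:x1]); print("tab cols",xs.min()+x0,xs.max()+x0,"rows",ys.min()+175,ys.max()+175)
    m=ys>-1; t=[ray(c,[(xs[k].min()+x0 if x0<260 else xs[k].max()+1+x0,ys.mean()+175)],98)[0] for k in [m]]; T+=t
T=np.array(T); print("outer faces",T,np.linalg.norm(T[1]-T[0]),T.mean(0),np.degrees(np.arctan2(*(T[1]-T[0])[[1,0]])))
```

```text
((494.3220520019531, 207.988525390625), (93.60723876953125, 60.41875076293945), 67.19126892089844) [494.44658491 208.25964307]
((494.4074401855469, 207.62545776367188), (124.97864532470703, 135.1757049560547), 67.10250091552734) [494.98525227 208.19047809]
tab cols 239 251 rows 187 217
tab cols 294 306 rows 188 217
outer faces [[479.89599369 186.22330295  98.        ]
 [500.5525166  234.43190571  98.        ]] 52.447700789945706 [490.22425514 210.32760433  98.        ] 66.80573401596418
```

The flange measures 93.6×60.4 mm and the tabs 52.4 mm across, both as given. The cover is at (494.4,208.1) with yaw 67.1°, so I descend.

Call:
{"op": "drive_tool", "data": {"series": [[-3,-2,20,0,0,0],[-3,-2,45,0,0,0],[-3,-2,70,0,0,0],[-3,-2,90,0,0,0],[-3,-2,104,0,0,0],[-3,-2,111,0,0,0],[-3,-2,114,0,0,0],[-3,-2,115,0,0,0],[-3,-2,115,0,0,0],[-3,-2,115,0,0,0]]}}

```text
t: 2.35
tool_pos: [496.2, 207.3, 76.4]
orientation: [0.626, 3.077, 0.001]
force: [-0.4, 0.5, 0.2]
finger_gap: 91.4
```

Call:
{"op": "drive_tool", "data": {"series": [[0,0,0,0,0,0],[0,0,0,0,0,0],[0,0,0,0,0,0],[0,0,0,0,0,0],[0,0,0,0,0,0]], "gripper": 0.17}}

```text
t: 2.85
tool_pos: [495.8, 207.1, 75.7]
orientation: [0.627, 3.078, 0.0]
force: [-0.7, -0.5, -0.5]
finger_gap: 56.6
```

Call:
{"op": "drive_tool", "data": {"series": [[0,0,0,0,0,0],[0,0,0,0,0,0],[0,0,0,0,0,0],[0,0,0,0,0,0]], "gripper": 0.06}}

```text
t: 3.25
tool_pos: [495.8, 207.2, 75.8]
orientation: [0.627, 3.078, 0.0]
force: [0.1, -0.6, 0.2]
finger_gap: 48.5
```

Call:
{"op": "drive_tool", "data": {"series": [[0,0,0,0,0,0],[0,0,0,0,0,0],[0,0,0,0,0,0]], "gripper": -0.03}}

```text
t: 3.55
tool_pos: [495.8, 207.2, 75.8]
orientation: [0.627, 3.078, 0.0]
force: [0.6, -0.4, 0.2]
finger_gap: 44.4
```

Call:
{"op": "drive_tool", "data": {"series": [[0,0,0,0,0,0],[0,0,0,0,0,0],[0,0,0,0,0,0],[0,0,0,0,0,0]], "gripper": -0.12}}

```text
t: 3.95
tool_pos: [495.9, 207.2, 75.8]
orientation: [0.627, 3.078, 0.0]
force: [0.1, 0.2, 1.8]
finger_gap: 40.6
```

Gap is 40.6 mm, so each tab is in by about 5.7 mm with no side force. I lift slowly.

Call:
{"op": "drive_tool", "data": {"series": [[0,0,-1,0,0,0],[0,0,-2,0,0,0],[0,0,-3,0,0,0],[0,0,-4,0,0,0],[0,0,-5,0,0,0],[0,0,-6,0,0,0]]}}

```text
t: 4.55
tool_pos: [495.8, 207.1, 81.8]
orientation: [0.627, 3.078, 0.0]
force: [0.3, 1.0, -0.8]
finger_gap: 40.6
```

Run:
```python
from bench import bot
from h import *
go(bot,(495.8,207.2,195),67)
```

```text
t 4.55 pos [495.8 207.1  81.8] yaw 66.98 F [ 0.3  1.  -0.8] gap 40.6 
 shift [ 0.000e+00  1.000e-01 -1.132e+02] turn [ 0.0001  0.     -0.0004]
```

Call:
{"op": "drive_tool", "data": {"series": [[0,0,-3,0,0,0],[0,0,-8,0,0,0],[0,0,-16,0,0,0],[0,0,-26,0,0,0],[0,0,-38,0,0,0],[0,0,-54,0,0,0],[0,0,-74,0,0,0],[0,0,-94,0,0,0],[0,0,-108,0,0,0],[0,0,-113,0,0,0],[0,0,-113,0,0,0]]}}

```text
t: 5.65
tool_pos: [496.1, 207.2, 195.9]
orientation: [0.626, 3.077, 0.002]
force: [-0.6, 0.1, 0.1]
finger_gap: 40.3
```

Run:
```python
from bench import bot,eyes
from h import *
go(bot,(576,-243,195),73)
im=eyes.grab_frame("wrist")[:,:,::-1]; cv2.imwrite("pics/w2.png",im)
```

```text
t 5.65 pos [496.1 207.2 195.9] yaw 66.98 F [-0.6  0.1  0.1] gap 40.3 
 shift [-249.6 -383.1    0.8] turn [ 0.0012  0.0017 -0.1051]
```

View pics/w2.png

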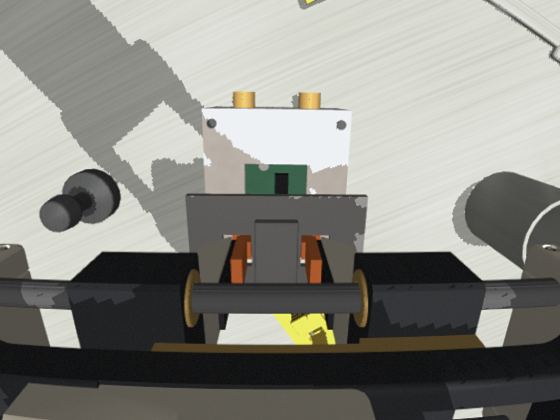

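The cover hangs level in the grip, with its far flange edge at row 195 between x 187 and 367. I carry it to a spot beside the black box where the opening is not hidden.

Call:
{"op": "drive_tool", "data": {"series": [[-10,-12,0,0,0,0],[-34,-42,0,0,0,-0.01],[-64,-78,0,0,0,-0.02],[-94,-115,0,0,0,-0.03],[-124,-151,0,0,0,-0.04],[-154,-188,0,0,0,-0.05],[-184,-225,0,0,0,-0.06],[-214,-261,0,0,0,-0.07],[-244,-298,0,0,0,-0.08],[-274,-335,0,0,0,-0.09],[-298,-364,0,0,0,-0.1],[-309,-377,0,0,0,-0.105]]}}

```text
t: 6.9
tool_pos: [631.9, -265.6, 192.7]
orientation: [-0.469, -3.104, 0.001]
force: [-1.1, 0.9, -1.3]
finger_gap: 40.3
```

Call:
{"op": "drive_tool", "data": {"series": [[0,0,0,0,0,0],[0,0,0,0,0,0],[0,0,0,0,0,0]]}}

```text
t: 7.2
tool_pos: [632.4, -259.7, 194.3]
orientation: [-0.463, -3.106, -0.001]
force: [0.3, -0.4, -1.6]
finger_gap: 40.6
```

Run:
```python
from bench import bot,eyes
from h import *
go(bot,(576,-243,195),73)
c=eyes.calibration("wrist"); np.save("c3.npy",c,allow_pickle=True)
im=eyes.grab_frame("wrist")[:,:,::-1]; cv2.imwrite("pics/w3.png",im)
```

```text
t 7.2 pos [ 632.4 -259.7  194.3] yaw 73.04 F [ 0.3 -0.4 -1.6] gap 40.6 
 shift [58.8 -0.5 -0.6] turn [ 0.0006 -0.0012  0.0007]
```

View pics/w3.png

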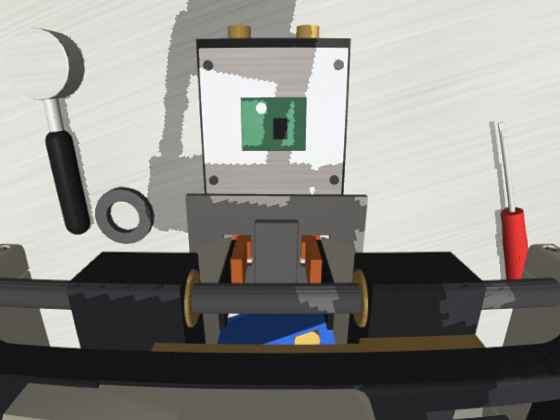

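The whole opening is visible, as a green rectangle over columns 241–306 and rows 97–151. The held cover's edge is at row 195.

Run:
```python
from bench import bot
from h import *
c=np.load("c3.npy",allow_pickle=True).item(); im=cv2.imread("pics/w3.png"); hsv=cv2.cvtColor(im,cv2.COLOR_BGR2HSV)
m=np.zeros(im.shape[:2],bool); m[85:165,225:325]=((hsv[...,1]>60)&(hsv[...,0]>40)&(hsv[...,0]<95))[85:165,225:325]
q=blob(m)[0].reshape(-1,2); print(cv2.boundingRect(q))
# outer pixel borders
k=(q+np.where(q>q.mean(0),.5,-.5))
r=rect(ray(c,k,67)); print("open",r)
P=ray(c,[(204,48),(350,47),(344,194),(206,194)],67); print("panel/box",rect(P))
s=bot.sense(); R=Rn.from_rotvec(s["orientation"])
C=ray(c,cv2.boxPoints(cv2.minAreaRect(q.astype(np.float32))),67); o=np.r_[r[0],67]
print("opening centre in tool",R.inv().apply(o-s["tool_pos"]))
zf=s["tool_pos"][2]-8.8+4
E_=ray(c,[(187.5,195),(366.5,195)],zf); print("flange far edge in tool",R.inv().apply(E_-s["tool_pos"]),np.linalg.norm(E_[1]-E_[0]))
```

```text
(241, 98, 65, 52)
open ((576.364501953125, -244.6612091064453), (53.09796142578125, 42.36274337768555), 73.11885070800781)
panel/box ((576.6747436523438, -243.173095703125), (120.68842315673828, 120.28361511230469), 73.1398696899414)
opening centre in tool [ 57.99142561  -2.20692941 127.67719039]
flange far edge in tool [[ 32.05118113 -43.90841335   4.80494815]
 [ 32.1718296   45.32384767   4.83709026]] 89.23234836578624
```

The opening measures 53.1×42.4 mm, against 54×44 given, centred at (576.4,-244.7) with yaw 73.1°. The cover sits about +1.4 mm along tool x from the TCP, so I move over the opening and then down.

Call:
{"op": "drive_tool", "data": {"series": [[20,-1,10,0,0,0],[40,-2,30,0,0,0],[52,-2.5,55,0,0,0],[56.5,-2.6,78,0,0,0],[56.5,-2.6,90,0,0,0],[56.5,-2.6,94,0,0,0],[56.5,-2.6,94,0,0,0],[56.5,-2.6,94,0,0,0]]}}

```text
t: 8.05
tool_pos: [579.0, -246.9, 101.8]
orientation: [0.464, 3.105, -0.001]
force: [0.3, 0.1, -1.5]
finger_gap: 40.4
```

Run:
```python
from bench import bot,eyes
from h import *
a=np.radians(73.1); y=np.array([np.cos(a),np.sin(a)]); x=np.array([-y[1],y[0]])
o=np.array([576.4,-244.7])-1.4*x-.4*y; print(o); go(bot,(*o,87),73.1)
```

```text
[ 577.62325814 -245.4897085 ]
t 8.05 pos [ 579.  -246.9  101.8] yaw 73.02 F [ 0.3  0.1 -1.5] gap 40.4 
 shift [ 1.7  0.9 14.8] turn [-0.0004  0.0022 -0.0014]
```

Call:
{"op": "drive_tool", "data": {"series": [[0,0,2,0,0,0],[0,0,4,0,0,0],[0,0,5,0,0,0],[0,0,5,0,0,0],[0,0,5,0,0,0]]}}

```text
t: 8.55
tool_pos: [578.0, -246.7, 95.7]
orientation: [0.465, 3.107, 0.0]
force: [0.1, 0.1, -2.4]
finger_gap: 40.4
```

Run:
```python
from bench import bot,eyes
from h import *
go(bot,(577.6,-245.5,87),73.1)
```

```text
t 8.55 pos [ 578.  -246.7   95.7] yaw 72.99 F [ 0.1  0.1 -2.4] gap 40.4 
 shift [0.7 1.  8.7] turn [ 0.0001  0.     -0.0019]
```

Call:
{"op": "drive_tool", "data": {"series": [[0.7,1,0,0,0,0],[0.7,1,2,0,0,0],[0.7,1,4,0,0,0],[0.7,1,6,0,0,0],[0.7,1,8,0,0,0],[0.7,1,8.5,0,0,0],[0.7,1,8.5,0,0,0]]}}

```text
t: 9.25
tool_pos: [577.5, -245.5, 87.0]
orientation: [-0.464, -3.107, -0.0]
force: [-0.4, -0.6, -1.3]
finger_gap: 40.2
```

Call:
{"op": "drive_tool", "data": {"series": [[0,0,0.5,0,0,0],[0,0,1,0,0,0],[0,0,1.5,0,0,0],[0,0,2,0,0,0],[0,0,2,0,0,0]]}}

```text
t: 9.75
tool_pos: [577.6, -245.4, 85.1]
orientation: [-0.465, -3.107, -0.0]
force: [-0.3, 1.3, -0.3]
finger_gap: 40.3
```

Call:
{"op": "drive_tool", "data": {"series": [[0,0,0.5,0,0,0],[0,0,1,0,0,0],[0,0,1.5,0,0,0],[0,0,1.5,0,0,0]]}}

```text
t: 10.15
tool_pos: [577.6, -245.4, 83.6]
orientation: [-0.464, -3.107, -0.0]
force: [-0.1, -0.6, -1.2]
finger_gap: 40.5
```

Call:
{"op": "drive_tool", "data": {"series": [[0,0,0.5,0,0,0],[0,0,1,0,0,0],[0,0,1.5,0,0,0],[0,0,1.5,0,0,0]]}}

```text
t: 10.55
tool_pos: [577.6, -245.4, 82.1]
orientation: [-0.464, -3.107, -0.0]
force: [0.5, 0.4, -1.5]
finger_gap: 40.6
```

No contact force, so the spigot is inside the opening. I continue down to the seat.

Call:
{"op": "drive_tool", "data": {"series": [[0,0,0.6,0,0,0],[0,0,1.2,0,0,0],[0,0,1.8,0,0,0],[0,0,2.4,0,0,0],[0,0,3,0,0,0],[0,0,3,0,0,0]]}}

```text
t: 11.15
tool_pos: [577.6, -245.4, 79.1]
orientation: [-0.464, -3.107, -0.0]
force: [-0.1, -0.8, -1.9]
finger_gap: 40.3
```

Call:
{"op": "drive_tool", "data": {"series": [[0,0,0.6,0,0,0],[0,0,1.2,0,0,0],[0,0,1.8,0,0,0],[0,0,2.2,0,0,0],[0,0,2.2,0,0,0]]}}

```text
t: 11.65
tool_pos: [577.6, -245.4, 76.9]
orientation: [-0.465, -3.107, -0.0]
force: [0.4, 0.5, -1.4]
finger_gap: 40.3
```

Call:
{"op": "drive_tool", "data": {"series": [[0,0,0.4,0,0,0],[0,0,0.8,0,0,0],[0,0,0.8,0,0,0]]}}

```text
t: 11.95
tool_pos: [577.6, -245.5, 76.1]
orientation: [-0.465, -3.107, -0.0]
force: [-0.6, 1.5, -0.6]
finger_gap: 40.3
```

Call:
{"op": "drive_tool", "data": {"series": [[0,0,0.3,0,0,0],[0,0,0.6,0,0,0],[0,0,0.6,0,0,0]]}}

```text
t: 12.25
tool_pos: [577.7, -245.5, 75.8]
orientation: [0.464, 3.107, -0.0]
force: [0.0, -0.0, 0.8]
finger_gap: 40.4
```

Call:
{"op": "drive_tool", "data": {"series": [[0,0,0.3,0,0,0],[0,0,0.5,0,0,0],[0,0,0.5,0,0,0]]}}

```text
t: 12.55
tool_pos: [577.8, -245.6, 75.8]
orientation: [0.464, 3.106, -0.0]
force: [-1.6, 0.4, 4.5]
finger_gap: 40.7
```

The measured z stopped at 75.8 mm, the same as when seated on the white box, and the push force is rising, so the cover is seated. I open gradually while holding this light pressure.

Call:
{"op": "drive_tool", "data": {"series": [[0,0,0,0,0,0],[0,0,0,0,0,0],[0,0,0,0,0,0]], "gripper": 0.04}}

```text
t: 12.85
tool_pos: [577.8, -245.6, 75.7]
orientation: [0.464, 3.106, -0.0]
force: [-2.1, 1.3, 4.9]
finger_gap: 47.5
```

Call:
{"op": "drive_tool", "data": {"series": [[0,0,0,0,0,0],[0,0,0,0,0,0],[0,0,0,0,0,0],[0,0,0,0,0,0],[0,0,0,0,0,0]], "gripper": 0.5}}

```text
t: 13.35
tool_pos: [577.6, -245.4, 74.8]
orientation: [-0.464, -3.107, -0.0]
force: [-0.1, 0.2, 0.2]
finger_gap: 69.2
```

Call:
{"op": "drive_tool", "data": {"series": [[0,0,-5,0,0,0],[0,0,-20,0,0,0],[0,0,-45,0,0,0],[0,0,-75,0,0,0],[0,0,-105,0,0,0],[0,0,-120,0,0,0],[0,0,-120,0,0,0],[0,0,-120,0,0,0]], "gripper": 1}}

```text
t: 14.15
tool_pos: [577.4, -245.4, 194.7]
orientation: [-0.464, -3.107, -0.0]
force: [0.5, 0.3, -0.6]
finger_gap: 91.8
```

Run:
```python
from bench import bot,eyes
from h import *
go(bot,(577,-245,195),73)
c=eyes.calibration("wrist"); np.save("c4.npy",c,allow_pickle=True)
im=eyes.grab_frame("wrist")[:,:,::-1]; cv2.imwrite("pics/w4.png",im)
```

```text
t 14.15 pos [ 577.4 -245.4  194.7] yaw 73.0 F [ 0.5  0.3 -0.6] gap 91.8 
 shift [ 0.5  0.2 -0.3] turn [ 0.0001 -0.0003 -0.0001]
```

View pics/w4.png

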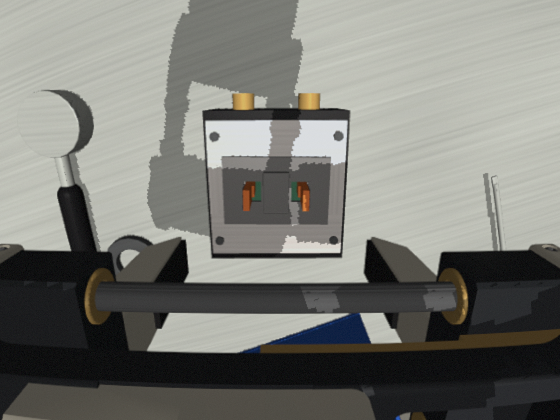

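The cover now lies in the black box, flange from about (222,156) to (330,224), with the tabs at about 248 and 304. I check tab span and flange size as before.

Run:
```python
from h import *
c=np.load("c4.npy",allow_pickle=True).item()
hsv=cv2.cvtColor(cv2.imread("pics/w4.png"),cv2.COLOR_BGR2HSV)
F=ray(c,[(222,156),(330.5,156),(329,224),(222.5,224)],71); print("flange",rect(F),F.mean(0))
r=(hsv[...,1]>110)&(hsv[...,0]<20)&(hsv[...,2]>50); T=[]
for x0,x1 in((228,261),(288,323)):
    ys,xs=np.nonzero(r[170:220,x0:x1]); print(xs.min()+x0,xs.max()+x0,ys.min()+170,ys.max()+170)
    T.append(ray(c,[(xs.min()+x0 if x0<260 else xs.max()+1+x0,ys.mean()+170)],98)[0])
T=np.array(T); print("tabs span",np.linalg.norm(T[1]-T[0]),T.mean(0),np.degrees(np.arctan2(*(T[1]-T[0])[[1,0]])))
```

```text
flange ((576.0314331054688, -244.66612243652344), (94.38713836669922, 60.6231803894043), 73.1073226928711) [ 576.09650694 -244.45868638   71.        ]
243 254 182 210
297 309 182 211
tabs span 52.19789118839277 [ 572.13864189 -242.84182564   98.        ] 73.13459246562043
```

The tab span is 52.2 mm, the free value. Hooks spread to ±30 mm can't sit inside the 54 mm opening, so they are under the panel and have caught. Yaw and position match, so I hand in.

```bash
python3 -c "
from bench import bot
print(bot.finish_job()); print(bot.sense()['t'])"
```

```text
the job is handed in; nothing more can be done
None
the job is handed in; nothing more can be done
```

The cover is off the white box and snapped into the black box's opening, and I handed the job in at about 14 s of the 72 s allowed. The hand-in gave no verdict.

- **Freeing and lifting:** I pinched both tabs to a 40.6 mm gap, about 5.7 mm each, and lifted the cover without any noticeable pull.
- **Finding the opening:** I located it from the wrist camera at (576.4, -244.7).
- **Fitting:** The cover slid in with no contact until the tool stopped at z 75.8, the same height as on the white box. The push there was about 5 N.

**Last checks:**
- **Tabs:** they span 52.2 mm, which is their free width. That only fits if the hooks are under the panel.
- **Position:** the flange centre is at (576.0, -244.7) and the cover is square to the box within about 0.1°.
- **Gripper:** it is open and about 120 mm above the cover, touching nothing.
- **Bystanders:** I did not measure them again. The arm passed well above them and none looked moved in the last picture.

**One check disagreed slightly:** the flange measured 94.4 × 60.6 mm instead of 92 × 60 mm. That is roughly one to two pixels of hand reading, and if real it would put the cover a few millimetres high. The stop height and the tab span speak against that, so I accepted it as seated.

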